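Feed the row of sample tiles to the spray stop and bolt it in

TASK

Push the whole row of four blue-tile carriers along the rail as one train, keeping them together, until the front one sits against the yellow end stop. Then push the red plate of the cross bolt all the way in, so that the bolt lies across the rail behind the row. Only push, lifting nothing, leave the spare carrier, the jar and the cup where they stand, and finish with the hand clear.

Things in the scene. Friction and masses are not known exactly. Their poses are not given: they have to be found in the camera images.
- rail: Fixed aluminium U-channel rail, 420 x 61 mm. Origin on the bench, on its centre line; z up. +y runs along it to the yellow end stop (face at y = 200 mm, 52 mm high); the end at y = -215 mm is open. +x: side of the bolt. Channel 53 mm wide, floor 8 mm and wall tops 20 mm above the bench; carriers span 8 to 48 mm above the bench. The seated row fills y = 0 to 200 mm.
- carrier1: Sample carrier 1 in the row (1 nearest the stop, 4 the tail): black plastic block, 50 mm along the rail (y), 50 mm wide (x), 34 mm high, about 0.15 kg; fixed on it a blue-coated white tile (66 mm in x, 46 mm in y, top 40 mm above the origin). Origin: centre of its underside; axes parallel to the rail's.
- carrier2: Sample carrier 2 in the row (1 nearest the stop, 4 the tail): black plastic block, 50 mm along the rail (y), 50 mm wide (x), 34 mm high, about 0.15 kg; fixed on it a blue-coated white tile (66 mm in x, 46 mm in y, top 40 mm above the origin). Origin: centre of its underside; axes parallel to the rail's.
- carrier3: Sample carrier 3 in the row (1 nearest the stop, 4 the tail): black plastic block, 50 mm along the rail (y), 50 mm wide (x), 34 mm high, about 0.15 kg; fixed on it a blue-coated white tile (66 mm in x, 46 mm in y, top 40 mm above the origin). Origin: centre of its underside; axes parallel to the rail's.
- carrier4: Sample carrier 4 in the row (1 nearest the stop, 4 the tail): black plastic block, 50 mm along the rail (y), 50 mm wide (x), 34 mm high, about 0.15 kg; fixed on it a blue-coated white tile (66 mm in x, 46 mm in y, top 40 mm above the origin). Origin: centre of its underside; axes parallel to the rail's.
- bolt (a joint): Cross bolt, m: 0 = drawn back, 0.054 = fully in (limit). Slides level along the rail's -x and stays where left; 2 N friction. 12 mm square steel bar, 21.5 to 33.5 mm above the bench, at rail y = -18 to -6 mm; tip at rail x = +34 mm drawn back (outside the channel), -20 mm fully in. It passes only if the row is seated.
- bolt_plate (a point): Centre of the outer face (facing rail +x) of the bolt's upright red push plate, 36 mm wide along the rail, 24 to 60 mm above the bench, 8 mm thick. Push this face towards the rail. At rail y = -12 mm, x = +96 mm drawn back, +42 mm fully in. Fixed grey bolt guides, 36 mm high, stand at rail x = 32 to 76 mm.
- spare: Spare carrier with an uncoated terracotta-coloured tile, 50 x 50 mm base, 40 mm high, loose on the bench beside the rail (rail -x side). Leave alone. Origin: centre of its underside.
- jar: Small closed paint jar, blue with a steel cap, diameter 54 mm, 70 mm high, loose on the bench on the bolt side of the rail. Leave alone. Origin: centre of its underside.
- cup: Grey mixing cup, diameter 66 mm, 75 mm high, loose on the bench on the bolt side of the rail. Leave alone. Origin: centre of its underside.
Mind the look-alikes: they are no part of the job. What is shaped like the carrier2 but green is not meant. What is shaped like the carrier3 but pink or turquoise is not meant.

How it is judged:
By the outcome, as a careful person would: the job done as asked, in the order asked, and still so for the second after the job is handed in, with the robot touching nothing.
It also fails if it takes over 51 s, if anything falls off the work surface, if the arm or the gripper's body presses on something with over 40 N, if the wrist force passes 120 N, or if a joint passes its speed limit or range.

ROBOT

A 6-joint arm with a two-finger parallel gripper is mounted at the origin on the work surface. World frame = base frame: x ahead of the robot, y to its left, z up, the work surface at z = 0. Lengths are in m, angles in degrees, forces in N, time in s.
With the tool pointing down it reaches from about 0.25 to 0.725 m from the base axis. Payload 9.7 kg.
Tool frame: the origin (TCP) lies midway between the tips of the shut fingers; the grasp point (between the pads) lies 19 mm behind it; z points along the fingers, y is the line along which they close (so a half turn about z gives the same grasp; the last joint's range is limited). The gripper opens to 85 mm and grips with 20 to 120 N. Pads are 22 mm wide; open, the fingers measure 114 mm over their backs; the gripper's body (76 mm by 85 mm) begins 54 mm behind the grasp point. The pads swing forward as they close: fully open they stand 13 mm farther back than shut.
Start: joints at [-72.078, 4.979, 10.078, 95.1, 0, 90], TCP at [0.169, -0.523, 0.231] pointing down, gripper open.
Joint ranges: [-179.16, 179.16], [-48.56, 103.87], [-65.8, 70.77], [-126.05, 130.52], [-82.76, 87.17], [-180, 180]. Speed limits (degrees/s): [127.2, 127.2, 147.25, 180, 180, 180].

INTERFACE

Orientations are given as [roll, pitch, yaw] about the fixed x, y, z axes, in that order (R = Rz(yaw) Ry(pitch) Rx(roll)).
In Python, from workcell import bot gives the robot as it stands.
- The arm moves only by the shell command python3 -m crank 'ROWS' [FORCE]. ROWS is JSON, a list of rows, each an object with "gripper": the finger opening in mm, from 0 to 85.4; "travel": the shift along the tool's x, y, z in mm, a list of three; "twist": the turn, a rotation vector about the tool's x, y, z in rad, a list of three. In form: [{"gripper": gripper, "travel": [tx, ty, tz], "twist": [rx, ry, rz]}, ...]. A call has 1 to 12 rows; each row shifts and turns the commanded pose from where the row before left it, along the tool's axes as they then stand; what a row does not reach is not made up. A row lasts 1/8 s, in which the tool goes at most 62.5 mm and 10.7 degrees, less where a joint would pass 70% of its speed; a pose out of reach is approached as far as the arm can. A call is refused whole if a number of a shift passes 62.5 or a number of a turn 0.188, either way. A call with a gripper value outside its range is refused whole. The fingers move at their own pace and stop on an object; FORCE is the grip in N (left out, the last holds). Time passes only in rows, so rows that do not move let the fingers close. It gives the time, the measured TCP pose, the force, the opening and the grip force at its end, in the units of the state.
- bot.get_obs(): the state, without advancing time (a new reading comes with each control period).
- bot.camera(name): name is "side" or "top" or "wrist"; returns the picture (420x560x3 uint8, red, green, blue); there is no depth.
- bot.calibration(name): a dict with "vfov" (degrees; the focal length in pixels is half the picture's height over the tangent of half this angle, whatever the lens; pixels are square), "cx", "cy" (the principal point, pixels), "camera_from_world" (4x4, takes a point from world to camera coordinates). Camera axes: x right, y down, z forward; pixel columns grow to the right and rows downward; lengths in m; the calibration is good to about 2 mm. The wrist camera is an equidistant fisheye: a pixel r from the principal point sees the ray r / f radians off the axis. A picture is of the moment at which its call begins: read the wrist's pose just before it. calibration takes no time and is no camera call; for the wrist camera it gives the pose at the moment of the call.
- bot.job_done(): hands the job in; it is judged then, once.
The state is a dict: "time": time; "q": joint angles; "qd": joint speeds; "joint_efforts": joint torques, N m; "ee_pos": TCP position; "tcp_rot": TCP orientation; "wrist_force": force on the tool from outside, world axes, zero at the start; "torque": the same for the moment, N m; "opening": finger opening in m; "grasp_force": force on a finger pad.
Only numpy, scipy, OpenCV 4.12 (cv2) and the standard library are available. Lean on these libraries where they do the work, as an engineer would, in place of code of your own. Each camera call takes 0.05 s, during which the arm holds its last target. There are 200 camera calls.

## Working session

There is one attempt and no reset: what is moved stays moved. The work goes in short steps, Python scripts to look and compute and a shell command to move; the robot and the scene stay as the last step left them, time stands still between calls to the robot, and variables do not carry over. Pictures are saved under pics/ and viewed, at most 10 in all, crops included, and the job is handed in when it is done.

```bash
mkdir -p pics
python3 - <<'E'
from workcell import bot
import cv2
for n in("top","side"):
    cv2.imwrite(f"pics/{n}0.png",bot.camera(n)[:,:,::-1])
    c=bot.calibration(n);print(n,c["vfov"],c["cx"],c["cy"],c["camera_from_world"])
o=bot.get_obs();print(o["time"],o["ee_pos"],o["tcp_rot"])
E
```

```text
top 45.173782566485755 281.26181228096937 212.08438854263213 [[-0.00755536 -0.99987299 -0.01403259  0.00447294]
 [-0.98755943  0.009665   -0.15694894  0.56380091]
 [ 0.15706463  0.01267221 -0.98750702  0.97243494]
 [ 0.          0.          0.          1.        ]]
side 46.10158973658115 281.3454834638589 208.80965332166767 [[ 0.98438279 -0.1755763  -0.01278586 -0.54585224]
 [-0.13897951 -0.73051025 -0.6686101   0.13239135]
 [ 0.10805188  0.65994525 -0.74350323  0.83163973]
 [ 0.          0.          0.          1.        ]]
0.1 [ 0.16916075 -0.52311767  0.23066873] [-1.79932141e+02  1.52169281e-03  1.79213818e+01]
```

View pics/top0.png

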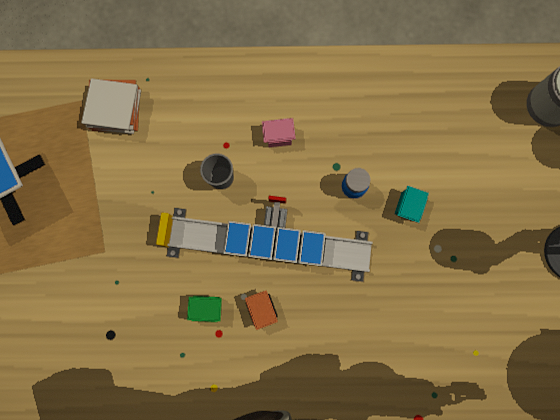

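View pics/side0.png

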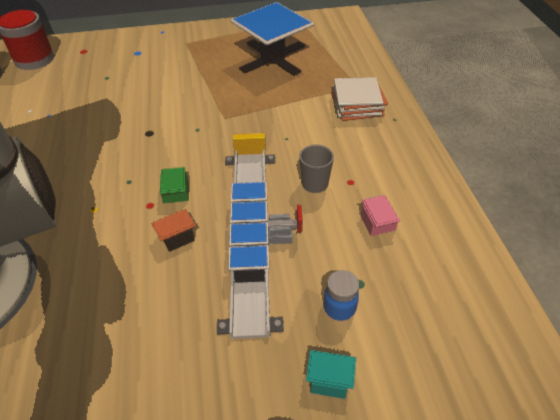

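Top view: the stop is at about (163,230), the four tiles run from (237,239) to (312,249), and the open end is near (371,255). The plate is at (277,199), the cup at (217,171) and the jar at (356,184). I'll crop and segment for precise positions.

```bash
cat > h.py <<'E'
import numpy as np,cv2
from workcell import bot
def ray(n,u,v,z):
    c=bot.calibration(n);f=210/np.tan(np.radians(c["vfov"]/2));T=c["camera_from_world"];T=np.array(T)
    R,t=T[:3,:3],T[:3,3];d=R.T@[(u-c["cx"])/f,(v-c["cy"])/f,1];o=-R.T@t
    return o+d*(z-o[2])/d[2]
def mask(n,im,lo,hi,box):
    h=cv2.cvtColor(im,cv2.COLOR_RGB2HSV);m=cv2.inRange(h,lo,hi);k=np.zeros_like(m);x0,y0,x1,y1=box;k[y0:y1,x0:x1]=255
    return m&k
def blobs(m,amin=30):
    n,l,s,c=cv2.connectedComponentsWithStats(m)
    return [(c[i],s[i]) for i in range(1,n) if s[i][4]>amin]
E
python3 - <<'E'
from h import *
im=bot.camera("top")
m=mask("top",im,(100,120,60),(125,255,255),(215,210,335,275))
P=[]
for c,s in blobs(m): p=ray("top",*c,.048);P.append(p);print("tile",c,s,p.round(4))
P=np.array(P);d=P[0]-P[-1];print("yaw of +y",np.degrees(np.arctan2(d[1],d[0])),np.diff(P,axis=0))
for nm,lo,hi,b,z in(("stop",(22,120,80),(32,255,255),(150,205,180,250),.052),("plate",(0,150,80),(8,255,255),(262,188,295,207),.06)):
    for c,s in blobs(mask("top",im,lo,hi,b),10): print(nm,c,s,ray("top",*c,z).round(4))
cv2.imwrite("pics/c0.png",cv2.resize(im[140:290,140:390][:,:,::-1],None,fx=3.2,fy=3.2,interpolation=cv2.INTER_CUBIC))
E
```

```text
tile [236.81172291 238.01953819] [226 223  23  31 563] [0.5118 0.0886 0.048 ]
tile [261.69626998 241.1669627 ] [250 226  24  32 563] [0.505  0.0389 0.048 ]
tile [286.64234875 244.29003559] [276 229  22  31 562] [ 0.4984 -0.0107  0.048 ]
tile [311.73076923 247.65384615] [301 233  23  31 572] [ 0.4912 -0.0604  0.048 ]
yaw of +y 82.14606593158695 [[-0.00674192 -0.04963723  0.        ]
 [-0.00667192 -0.04959374  0.        ]
 [-0.00713036 -0.04970257  0.        ]]
stop [163.712 228.984] [156 212  16  35 375] [0.5308 0.2343 0.052 ]
plate [277.21538462 198.07692308] [268 196  18   7  65] [0.5897 0.0072 0.06  ]
```

View pics/c0.png

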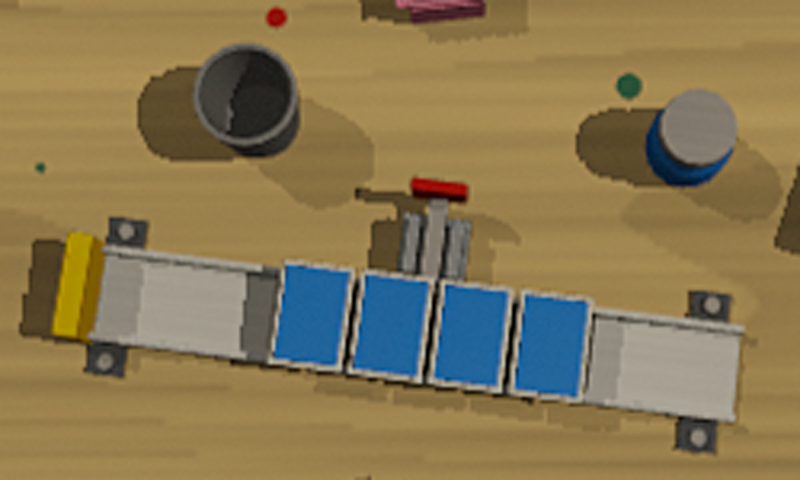

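```bash
python3 - <<'E'
from h import *
a=np.radians(-7.85);ex=np.array([np.cos(a),np.sin(a)]);ey=np.array([-ex[1],ex[0]])
g=lambda u,v,z:ray("top",140+(u+.5)/3.2-.5,140+(v+.5)/3.2-.5,z)[:2]
pts={"stop":(g(90,288,.052),0,.2),"stop_c":(ray("top",163.71,228.98,.052)[:2],0,None),
"open":(g(739.5,373,.02),0,-.205-.01),"plate":(ray("top",277.2,198.1,.06)[:2],.092,-.012),
"tileline":(np.array([.5016,.0141]),0,None)}
for k,(p,x,y) in pts.items(): print(k,p.round(4),"x0",round(p@ex-x,4),"y0",None if y is None else round(p@ey-y,4))
for p in((.5118,.0886),(.4912,-.0604)):print(np.array(p)@ex,np.array(p)@ey)
E
python3 -m crank '[{"gripper":0,"travel":[0,0,0],"twist":[0,0,-0.16]},{"gripper":0,"travel":[0,0,0],"twist":[0,0,-0.16]},{"gripper":0,"travel":[0,0,0],"twist":[0,0,-0.16]},{"gripper":0,"travel":[0,0,0],"twist":[0,0,-0.16]},{"gripper":0,"travel":[0,0,0],"twist":[0,0,-0.16]},{"gripper":0,"travel":[0,0,0],"twist":[0,0,-0.16]},{"gripper":0,"travel":[0,0,0],"twist":[0,0,-0.161]},{"gripper":0,"travel":[0,0,0],"twist":[0,0,0]}]'
```

```text
stop [0.5294 0.2262] x0 0.4935 y0 0.0963
stop_c [0.5308 0.2344] x0 0.4938 y0 None
open [ 0.4752 -0.1811] x0 0.4955 y0 0.1005
plate [0.5897 0.0073] x0 0.4911 y0 0.0997
tileline [0.5016 0.0141] x0 0.495 y0 None
0.4949029392160989 0.1576714329080139
0.4948464177924898 0.007254157286732021
time: 1.15
ee_pos: [0.1692, -0.5232, 0.231]
tcp_rot: [-180.0, -0.0, 82.1]
wrist_force: [-0.1, -0.4, -0.1]
opening: -0.0
grasp_force: 0.0
```

```bash
python3 -m crank '[{"gripper":0,"travel":[43.5,25.6,0],"twist":[0,0,0]},{"gripper":0,"travel":[43.5,25.6,0],"twist":[0,0,0]},{"gripper":0,"travel":[43.5,25.6,0],"twist":[0,0,0]},{"gripper":0,"travel":[43.5,25.6,0],"twist":[0,0,0]},{"gripper":0,"travel":[43.5,25.6,0],"twist":[0,0,0]},{"gripper":0,"travel":[43.5,25.6,0],"twist":[0,0,0]},{"gripper":0,"travel":[43.5,25.6,0],"twist":[0,0,0]},{"gripper":0,"travel":[43.5,25.6,0],"twist":[0,0,0]},{"gripper":0,"travel":[43.5,25.6,0],"twist":[0,0,0]},{"gripper":0,"travel":[43.5,25.6,0],"twist":[0,0,0]},{"gripper":0,"travel":[0,0,50],"twist":[0,0,0]},{"gripper":0,"travel":[0,0,50],"twist":[0,0,0]}]'
python3 -m crank '[{"gripper":0,"travel":[0,0,40],"twist":[0,0,0]},{"gripper":0,"travel":[0,0,0],"twist":[0,0,0]}]'
python3 - <<'E'
from h import *
o=bot.get_obs();p=o["ee_pos"];a=np.radians(-7.85);ex=np.array([np.cos(a),np.sin(a)]);ey=np.array([-ex[1],ex[0]])
print(p[:2]@ex,p[:2]@ey,p[2])
s=bot.camera("side")[140:350,150:360];w=bot.camera("wrist")
cv2.imwrite("pics/c1.png",np.hstack([cv2.resize(s,(420,420)),w[:,90:470]])[:,:,::-1])
E
```

```text
time: 2.65
ee_pos: [0.4828, -0.1266, 0.1301]
tcp_rot: [179.9, 0.0, 82.0]
wrist_force: [-0.7, -0.2, -0.2]
opening: 0.0
grasp_force: 0.0
time: 2.9
ee_pos: [0.4804, -0.1268, 0.0886]
tcp_rot: [-179.7, -0.0, 82.0]
wrist_force: [-0.4, 0.8, 1.0]
opening: 0.0
grasp_force: 0.0
0.49316984097887445 -0.059988138194419706 0.08862567380287363
```

View pics/c1.png

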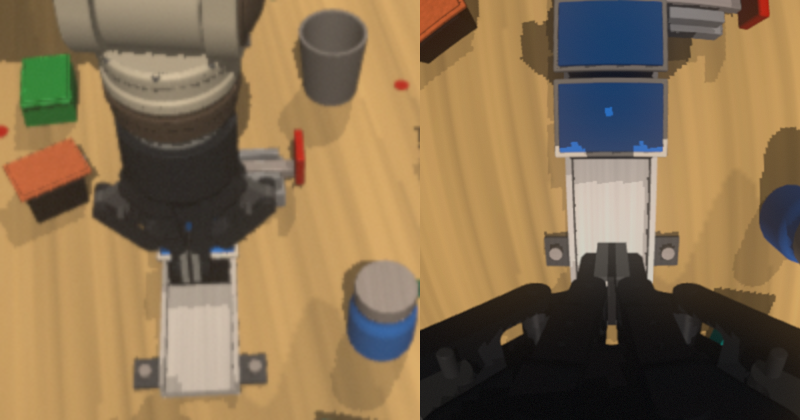

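The side view and the wrist view both show the fingers centred in the channel behind the tail carrier. I'll descend, make contact and push slowly.

```bash
python3 -m crank '[{"gripper":0,"travel":[0,2,33],"twist":[0,0,0]},{"gripper":0,"travel":[0,0,33],"twist":[0,0,0]},{"gripper":0,"travel":[8,0,0],"twist":[0,0,0]},{"gripper":0,"travel":[8,0,0],"twist":[0,0,0]},{"gripper":0,"travel":[4,0,0],"twist":[0,0,0]},{"gripper":0,"travel":[3,0,0],"twist":[0,0,0]},{"gripper":0,"travel":[3,0,0],"twist":[0,0,0]},{"gripper":0,"travel":[3,0,0],"twist":[0,0,0]},{"gripper":0,"travel":[3,0,0],"twist":[0,0,0]},{"gripper":0,"travel":[3,0,0],"twist":[0,0,0]},{"gripper":0,"travel":[3,0,0],"twist":[0,0,0]},{"gripper":0,"travel":[4,0,0],"twist":[0,0,0]}]'
python3 -m crank '[{"gripper":0,"travel":[4,0,0],"twist":[0,0,0]},{"gripper":0,"travel":[4,0,0],"twist":[0,0,0]},{"gripper":0,"travel":[4,0,0],"twist":[0,0,0]},{"gripper":0,"travel":[4,0,0],"twist":[0,0,0]},{"gripper":0,"travel":[4,0,0],"twist":[0,0,0]},{"gripper":0,"travel":[4,0,0],"twist":[0,0,0]},{"gripper":0,"travel":[4,0,0],"twist":[0,0,0]},{"gripper":0,"travel":[3,0,0],"twist":[0,0,0]},{"gripper":0,"travel":[2,0,0],"twist":[0,0,0]},{"gripper":0,"travel":[0,0,0],"twist":[0,0,0]}]'
python3 - <<'E'
from h import *
o=bot.get_obs();p=o["ee_pos"];a=np.radians(-7.85);ex=np.array([np.cos(a),np.sin(a)]);ey=np.array([-ex[1],ex[0]])
print(p[:2]@ex,p[:2]@ey,p[2],o["wrist_force"])
s=bot.camera("side")[120:330,150:360];w=bot.camera("wrist")
cv2.imwrite("pics/c2.png",np.hstack([cv2.resize(s,(420,420)),w[:,90:470]])[:,:,::-1])
E
```

```text
time: 4.5
ee_pos: [0.49, -0.086, 0.0253]
tcp_rot: [180.0, 0.0, 82.1]
wrist_force: [-0.6, -3.4, -0.8]
opening: 0.0001
grasp_force: 1.6
time: 5.75
ee_pos: [0.4945, -0.053, 0.0253]
tcp_rot: [-180.0, -0.0, 82.2]
wrist_force: [0.3, -0.1, 0.6]
opening: -0.0004
grasp_force: 0.3
0.49710993533010756 0.015060159345900716 0.02526286460019597 [ 0.29589641 -0.07813248  0.57781536]
```

View pics/c2.png

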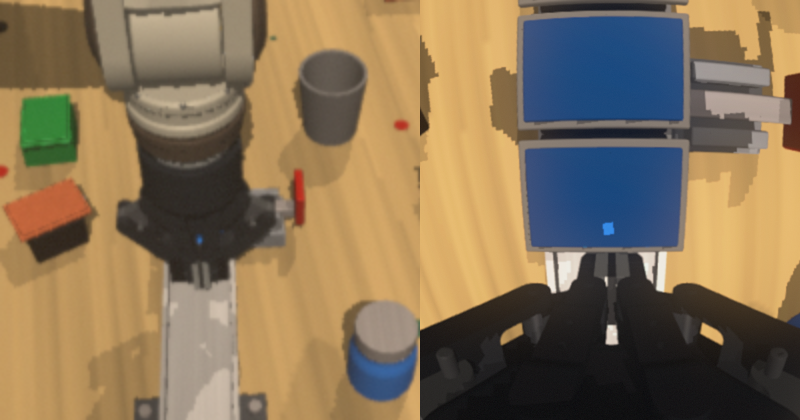

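The row is moving together and the push is central: the push force was 3.4 N, and about 73 mm remain.

```bash
python3 -m crank '[{"gripper":0,"travel":[2,0,0],"twist":[0,0,0]},{"gripper":0,"travel":[3,0,0],"twist":[0,0,0]},{"gripper":0,"travel":[4,0,0],"twist":[0,0,0]},{"gripper":0,"travel":[4,0,0],"twist":[0,0,0]},{"gripper":0,"travel":[4,0,0],"twist":[0,0,0]},{"gripper":0,"travel":[4,0,0],"twist":[0,0,0]},{"gripper":0,"travel":[4,0,0],"twist":[0,0,0]},{"gripper":0,"travel":[4,0,0],"twist":[0,0,0]},{"gripper":0,"travel":[4,0,0],"twist":[0,0,0]},{"gripper":0,"travel":[4,0,0],"twist":[0,0,0]},{"gripper":0,"travel":[4,0,0],"twist":[0,0,0]},{"gripper":0,"travel":[4,0,0],"twist":[0,0,0]}]'
python3 -m crank '[{"gripper":0,"travel":[4,0,0],"twist":[0,0,0]},{"gripper":0,"travel":[4,0,0],"twist":[0,0,0]},{"gripper":0,"travel":[4,0,0],"twist":[0,0,0]},{"gripper":0,"travel":[3,0,0],"twist":[0,0,0]},{"gripper":0,"travel":[2,0,0],"twist":[0,0,0]},{"gripper":0,"travel":[2,0,0],"twist":[0,0,0]},{"gripper":0,"travel":[2,0,0],"twist":[0,0,0]},{"gripper":0,"travel":[1,0,0],"twist":[0,0,0]}]'
python3 -m crank '[{"gripper":0,"travel":[1.5,0,0],"twist":[0,0,0]},{"gripper":0,"travel":[1.5,0,0],"twist":[0,0,0]}]'
```

```text
time: 7.35
ee_pos: [0.5006, -0.0085, 0.0252]
tcp_rot: [-180.0, -0.0, 82.2]
wrist_force: [-0.0, -1.8, -0.3]
opening: 0.0001
grasp_force: 1.5
time: 8.35
ee_pos: [0.5036, 0.0131, 0.0253]
tcp_rot: [-180.0, 0.0, 82.1]
wrist_force: [-0.6, -2.5, -0.5]
opening: -0.0002
grasp_force: 1.5
time: 8.6
ee_pos: [0.504, 0.0161, 0.0253]
tcp_rot: [-180.0, 0.0, 82.1]
wrist_force: [0.4, -2.4, -0.7]
opening: 0.0003
grasp_force: 1.5
```

```bash
for i in 1; do :; done; python3 -m crank '[{"gripper":0,"travel":[1.5,0,0],"twist":[0,0,0]},{"gripper":0,"travel":[1.5,0,0],"twist":[0,0,0]}]' | sed -n '2p;4p'
python3 -m crank '[{"gripper":0,"travel":[1,0,0],"twist":[0,0,0]},{"gripper":0,"travel":[1,0,0],"twist":[0,0,0]}]'| sed -n '2p;4p'
python3 -m crank '[{"gripper":0,"travel":[1,0,0],"twist":[0,0,0]},{"gripper":0,"travel":[0,0,0],"twist":[0,0,0]}]'| sed -n '2p;4p'
```

```text
ee_pos: [0.5045, 0.0191, 0.0253]
wrist_force: [0.3, -3.1, -0.3]
ee_pos: [0.5047, 0.021, 0.0253]
wrist_force: [-0.2, -2.6, -0.6]
ee_pos: [0.5047, 0.0211, 0.0253]
wrist_force: [-1.7, -8.2, 1.4]
```

```bash
python3 -m crank '[{"gripper":0,"travel":[1,0,0],"twist":[0,0,0]},{"gripper":0,"travel":[0.5,0,0],"twist":[0,0,0]},{"gripper":0,"travel":[0,0,0],"twist":[0,0,0]}]'| sed -n '2p;4p'
python3 - <<'E'
from h import *
s=bot.camera("side")[110:300,170:360];t=bot.camera("top")[180:280,140:340]
cv2.imwrite("pics/c3.png",np.hstack([cv2.resize(s,(400,400)),cv2.resize(np.pad(t,((50,50),(0,0),(0,0))),(400,400))])[:,:,::-1])
E
```

```text
ee_pos: [0.5047, 0.0212, 0.0254]
wrist_force: [-1.9, -16.0, 2.4]
```

View pics/c3.png

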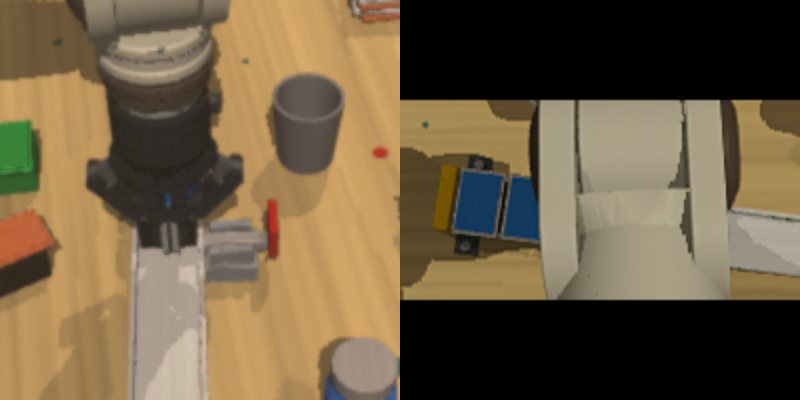

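The row is seated: carrier 1 touches the stop at about (455,200) in the right panel, with 16 N reaction and no further motion. Next I back off, rise, and go round to the plate with a quarter turn.

```bash
python3 -m crank '[{"gripper":0,"travel":[-5,0,0],"twist":[0,0,0]},{"gripper":0,"travel":[-25,0,0],"twist":[0,0,0]},{"gripper":0,"travel":[0,0,-50],"twist":[0,0,0]},{"gripper":0,"travel":[0,0,-50],"twist":[0,0,0]},{"gripper":0,"travel":[0,0,-50],"twist":[0,0,0]},{"gripper":0,"travel":[7,33,0],"twist":[0,0,0]},{"gripper":0,"travel":[7,33,0],"twist":[0,0,0]},{"gripper":0,"travel":[7,33,0],"twist":[0,0,0]},{"gripper":0,"travel":[7,33,0],"twist":[0,0,0]}]'
python3 -m crank '[{"gripper":0,"travel":[0,0,0],"twist":[0,0,0.175]},{"gripper":0,"travel":[0,0,0],"twist":[0,0,0.175]},{"gripper":0,"travel":[0,0,0],"twist":[0,0,0.175]},{"gripper":0,"travel":[0,0,0],"twist":[0,0,0.175]},{"gripper":0,"travel":[0,0,0],"twist":[0,0,0.175]},{"gripper":0,"travel":[0,0,0],"twist":[0,0,0.175]},{"gripper":0,"travel":[0,0,0],"twist":[0,0,0.175]},{"gripper":0,"travel":[0,0,0],"twist":[0,0,0.175]},{"gripper":0,"travel":[0,0,0],"twist":[0,0,0.171]},{"gripper":0,"travel":[0,0,0],"twist":[0,0,0]}]'
python3 - <<'E'
from h import *
o=bot.get_obs();p=o["ee_pos"];a=np.radians(-7.85);ex=np.array([np.cos(a),np.sin(a)]);ey=np.array([-ex[1],ex[0]])
print(p[:2]@ex,p[:2]@ey,p[2],o["q"])
s=bot.camera("side")[110:300,170:360];t=bot.camera("wrist")
cv2.imwrite("pics/c4.png",np.hstack([cv2.resize(s,(380,420)),t[:,80:480]])[:,:,::-1])
E
```

```text
time: 10.95
ee_pos: [0.6368, 0.0041, 0.1753]
tcp_rot: [180.0, -0.1, 82.2]
wrist_force: [0.5, -0.3, 0.5]
opening: 0.0
grasp_force: 0.0
time: 12.2
ee_pos: [0.6328, -0.0369, 0.1753]
tcp_rot: [-178.3, 0.0, -4.0]
wrist_force: [0.3, 0.3, 0.2]
opening: 0.0001
grasp_force: 0.0
0.6319577545824935 0.0498480049527936 0.17526099054460625 [ -4.11460595  15.99826549  16.49565907  90.54910714   1.72332437
 179.92577547]
```

View pics/c4.png

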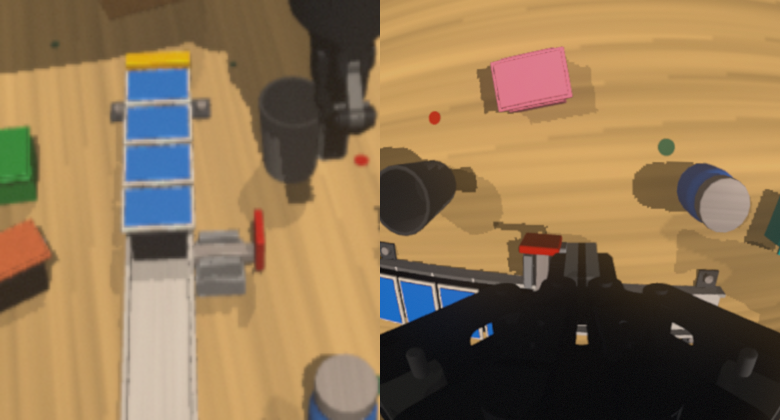

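The row is seated and together, with the tail edge just past the bolt guides. Joint 6 has reached its limit, so I'll use the half-turn-equivalent yaw, 172°.

```bash
python3 -m crank '[{"gripper":0,"travel":[0,0,0],"twist":[0,0,-0.181]},{"gripper":0,"travel":[0,0,0],"twist":[0,0,-0.181]},{"gripper":0,"travel":[0,0,0],"twist":[0,0,-0.181]},{"gripper":0,"travel":[0,0,0],"twist":[0,0,-0.181]},{"gripper":0,"travel":[0,0,0],"twist":[0,0,-0.181]},{"gripper":0,"travel":[0,0,0],"twist":[0,0,-0.181]},{"gripper":0,"travel":[0,0,0],"twist":[0,0,-0.181]},{"gripper":0,"travel":[0,0,0],"twist":[0,0,-0.181]},{"gripper":0,"travel":[0,0,0],"twist":[0,0,-0.181]},{"gripper":0,"travel":[0,0,0],"twist":[0,0,-0.181]},{"gripper":0,"travel":[0,0,0],"twist":[0,0,-0.181]},{"gripper":0,"travel":[0,0,0],"twist":[0,0,-0.181]}]'
python3 -m crank '[{"gripper":0,"travel":[0,0,0],"twist":[0,0,-0.181]},{"gripper":0,"travel":[0,0,0],"twist":[0,0,-0.181]},{"gripper":0,"travel":[0,0,0],"twist":[0,0,-0.181]},{"gripper":0,"travel":[0,0,0],"twist":[0,0,-0.181]},{"gripper":0,"travel":[0,0,0],"twist":[0,0,-0.181]},{"gripper":0,"travel":[0,0,0],"twist":[0,0,0]}]'
python3 - <<'E'
from h import *
from scipy.spatial.transform import Rotation as R
o=bot.get_obs();p=o["ee_pos"];c=R.from_euler("xyz",o["tcp_rot"],degrees=True);T=R.from_euler("xyz",[180,0,172.15],degrees=True)
print("twist",(c.inv()*T).as_rotvec())
a=np.radians(-7.85);g=.627*np.array([np.cos(a),np.sin(a)])+.0885*np.array([-np.sin(a),np.cos(a)])
print("travel after twist (mm), z to .175",1000*T.inv().apply([*(g-p[:2]),.175-p[2]]),o["q"])
E
```

```text
time: 13.8
ee_pos: [0.633, -0.0341, 0.1753]
tcp_rot: [179.1, -1.4, 121.0]
wrist_force: [-0.6, 0.8, 0.2]
opening: 0.0001
grasp_force: 0.0
time: 14.55
ee_pos: [0.633, -0.0343, 0.1753]
tcp_rot: [178.3, -0.2, 172.4]
wrist_force: [-0.6, 0.5, -0.0]
opening: 0.0001
grasp_force: 0.0
twist [ 0.02941564 -0.0028933   0.00487089]
travel after twist (mm), z to .175 [ 4.73426415 35.9771341   0.29642124] [-3.85825402 15.99854487 16.50041738 90.55405737  1.69271968  3.71187323]
```

```bash
python3 -m crank '[{"gripper":0,"travel":[0,0,0],"twist":[0.029,-0.003,0.005]},{"gripper":0,"travel":[0,18,0],"twist":[0,0,0]},{"gripper":0,"travel":[0,18,0],"twist":[0,0,0]},{"gripper":0,"travel":[0,0,40],"twist":[0,0,0]},{"gripper":0,"travel":[0,0,40],"twist":[0,0,0]},{"gripper":0,"travel":[0,0,40],"twist":[0,0,0]},{"gripper":0,"travel":[0,0,11],"twist":[0,0,0]},{"gripper":0,"travel":[0,0,0],"twist":[0,0,0]}]'
python3 - <<'E'
from h import *
s=bot.camera("side")[110:300,220:410];t=bot.camera("wrist")
cv2.imwrite("pics/c5.png",np.hstack([cv2.resize(s,(380,420)),t[:,80:480]])[:,:,::-1])
E
```

```text
time: 15.55
ee_pos: [0.6378, 0.001, 0.0445]
tcp_rot: [180.0, -0.0, 172.1]
wrist_force: [1.0, 0.2, 0.4]
opening: -0.0001
grasp_force: 0.0
```

View pics/c5.png

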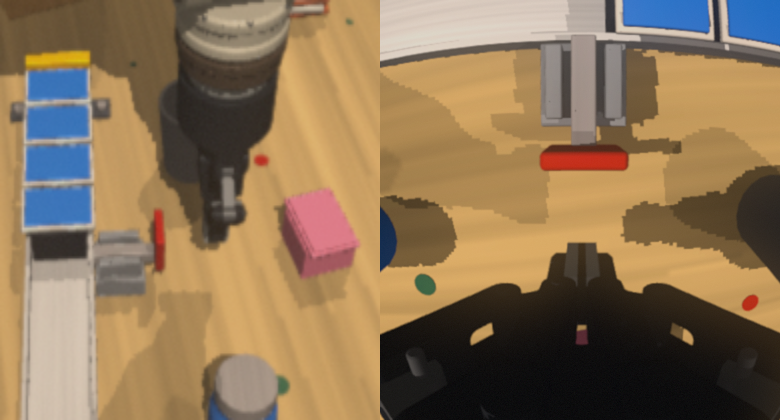

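The fingers (582 px) line up with the plate (584 px), and the bolt's lane is clear of the tail carrier. Now I push the plate.

```bash
python3 -m crank '[{"gripper":0,"travel":[10,0,0],"twist":[0,0,0]},{"gripper":0,"travel":[10,0,0],"twist":[0,0,0]},{"gripper":0,"travel":[4,0,0],"twist":[0,0,0]},{"gripper":0,"travel":[4,0,0],"twist":[0,0,0]},{"gripper":0,"travel":[4,0,0],"twist":[0,0,0]},{"gripper":0,"travel":[5,0,0],"twist":[0,0,0]},{"gripper":0,"travel":[5,0,0],"twist":[0,0,0]}]'
python3 -m crank '[{"gripper":0,"travel":[5,0,0],"twist":[0,0,0]},{"gripper":0,"travel":[5,0,0],"twist":[0,0,0]},{"gripper":0,"travel":[5,0,0],"twist":[0,0,0]},{"gripper":0,"travel":[5,0,0],"twist":[0,0,0]},{"gripper":0,"travel":[5,0,0],"twist":[0,0,0]},{"gripper":0,"travel":[5,0,0],"twist":[0,0,0]},{"gripper":0,"travel":[3,0,0],"twist":[0,0,0]},{"gripper":0,"travel":[2,0,0],"twist":[0,0,0]}]'
```

```text
time: 16.52
ee_pos: [0.5962, 0.0061, 0.0443]
tcp_rot: [-180.0, 0.0, 172.1]
wrist_force: [1.6, -0.0, -1.4]
opening: -0.0
grasp_force: 1.2
time: 17.52
ee_pos: [0.5614, 0.0109, 0.0443]
tcp_rot: [180.0, 0.0, 172.1]
wrist_force: [2.3, -2.2, -0.1]
opening: 0.0001
grasp_force: 1.1
```

```bash
python3 -m crank '[{"gripper":0,"travel":[2,0,0],"twist":[0,0,0]},{"gripper":0,"travel":[2,0,0],"twist":[0,0,0]}]'| sed -n '2p;4p'
python3 -m crank '[{"gripper":0,"travel":[1.5,0,0],"twist":[0,0,0]},{"gripper":0,"travel":[1,0,0],"twist":[0,0,0]}]'| sed -n '2p;4p'
python3 -m crank '[{"gripper":0,"travel":[1,0,0],"twist":[0,0,0]},{"gripper":0,"travel":[0,0,0],"twist":[0,0,0]}]'| sed -n '2p;4p'
```

```text
ee_pos: [0.5575, 0.0114, 0.0443]
wrist_force: [1.7, -1.1, 0.1]
ee_pos: [0.5551, 0.0118, 0.0443]
wrist_force: [1.8, -2.4, -0.2]
ee_pos: [0.554, 0.012, 0.0443]
wrist_force: [0.9, -0.5, -0.4]
```

```bash
python3 -m crank '[{"gripper":0,"travel":[1,0,0],"twist":[0,0,0]},{"gripper":0,"travel":[1,0,0],"twist":[0,0,0]}]'| sed -n '2p;4p'
python3 -m crank '[{"gripper":0,"travel":[1,0,0],"twist":[0,0,0]},{"gripper":0,"travel":[0,0,0],"twist":[0,0,0]}]'| sed -n '2p;4p'
python3 -m crank '[{"gripper":0,"travel":[1,0,0],"twist":[0,0,0]},{"gripper":0,"travel":[0,0,0],"twist":[0,0,0]}]'| sed -n '2p;4p'
```

```text
ee_pos: [0.5535, 0.0121, 0.0445]
wrist_force: [11.5, -2.9, -5.3]
ee_pos: [0.5535, 0.0121, 0.0445]
wrist_force: [14.5, -3.0, -7.7]
ee_pos: [0.5534, 0.0121, 0.0446]
wrist_force: [20.5, -3.6, -10.6]
```

The bolt is at its hard limit, where geometry predicts it: TCP at x = 0.547 along the rail's x axis against 0.548 expected. I'll back off and verify.

```bash
python3 -m crank '[{"gripper":0,"travel":[-5,0,0],"twist":[0,0,0]},{"gripper":0,"travel":[-25,0,0],"twist":[0,0,0]},{"gripper":0,"travel":[-30,0,0],"twist":[0,0,0]},{"gripper":0,"travel":[0,0,-50],"twist":[0,0,0]},{"gripper":0,"travel":[0,0,-50],"twist":[0,0,0]},{"gripper":0,"travel":[0,0,-50],"twist":[0,0,0]},{"gripper":0,"travel":[0,0,0],"twist":[0,0,0]},{"gripper":0,"travel":[0,0,0],"twist":[0,0,0]}]'
python3 - <<'E'
from h import *
s=bot.camera("side")[110:300,170:360];t=bot.camera("wrist")
cv2.imwrite("pics/c6.png",np.hstack([cv2.resize(s,(380,420)),t[:,80:480]])[:,:,::-1])
E
```

```text
time: 20.02
ee_pos: [0.6092, 0.0044, 0.1934]
tcp_rot: [180.0, -0.1, 172.1]
wrist_force: [0.4, -0.1, 0.3]
opening: -0.0
grasp_force: 0.0
```

View pics/c6.png

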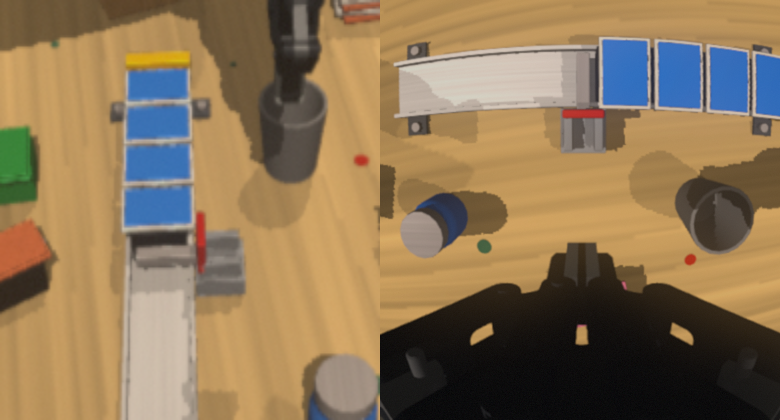

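The bolt lies across the rail at about (160,255), behind the seated row. The plate is against the rail side, the jar, cup and spare are unmoved, and the hand is clear.

```bash
python3 -c "
from workcell import bot
print(bot.job_done())"
```

```text
the job is handed in; nothing more can be done
None
```

The row of four is seated against the yellow stop, the cross bolt is pushed fully in behind it, the hand is clear, and the job was handed in at about 20 s.

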